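# Refit the crank on a tablet mill

## Robot

A 6-joint arm with a two-finger parallel gripper is mounted at the origin on the work surface. World frame = base frame: x ahead of the robot, y to its left, z up, the work surface at z = 0. Lengths are in m, angles in rad, forces in N, time in s.
With the tool pointing down it reaches from about 0.25 to 0.8 m from the base axis. Payload 3.9 kg.
Tool frame: the origin (TCP) lies on the centre line of the jaws, within the pads' length; the fingertips stand 14 mm ahead of it and the grasp point (between the pads) lies 5 mm behind it (env.tip_reach is the z of the fingertips in the tool frame, in m); z points along the fingers, y is the line along which they close (so a half turn about z gives the same grasp; the last joint's range is limited). The gripper opens to 85 mm and grips with 20 to 120 N. Pads are 22 mm wide; open, the fingers measure 114 mm over their backs; the gripper's body (76 mm by 85 mm) begins 54 mm behind the grasp point. The pads swing forward as they close: fully open they stand 13 mm farther back than shut.
Start: joints at [-1.176, 0.26, -0.138, 1.173, 0, 1.571], TCP at [0.202, -0.485, 0.245] pointing down, gripper open.
Joint ranges: [-2.78, 2.78], [-0.83, 1.72], [-1.28, 1.37], [-1.9, 2.12], [-1.57, 1.48], [-3.14, 3.14]. Speed limits (rad/s): [2.57, 2.57, 3.14, 3.14, 3.14, 3.14].

## Interface

Orientations are given as a unit quaternion [w, x, y, z].
In Python, from station import get_obs, cams, env gives the robot as it stands.
- The arm moves only by the tool carry_out, never from a script. Its argument "steps" is a list of rows, each a list of 7 numbers: the gripper command: -1 is shut, 1 is fully open, values between are in proportion, then the shift along the tool's x, y, z in m, then the turn, a rotation vector about the tool's x, y, z in degrees. In form: [[grip, x, y, z, ax, ay, az], ...]. A call has 1 to 5 rows; each row shifts and turns the commanded pose from where the row before left it, along the tool's axes as they then stand; what a row does not reach is not made up. A row lasts 1/8 s, in which the tool goes at most 62.5 mm and 10.7 degrees, less where a joint would pass 70% of its speed; a pose out of reach is approached as far as the arm can. A call with a gripper value outside its range is refused whole. The fingers move at their own pace and stop on an object; the grip force is fixed at half the most. Time passes only in rows, so rows that do not move let the fingers close. It gives the time, the measured TCP pose, the force, the opening and the grip force at its end, in the units of the state.
- get_obs(): the state, without advancing time (a new reading comes with each control period).
- cams.capture(name): name is "side" or "top" or "wrist"; returns (picture, depth): 384x512x3 uint8, red, green, blue; 384x512 float32, m along the optical axis (not along the pixel's ray), 0 where there is no reading.
- cams.calibration(name): a dict with "vfov" (degrees; the focal length in pixels is half the picture's height over the tangent of half this angle, whatever the lens; pixels are square), "cx", "cy" (the principal point, pixels), "dist" ([k1, k2, p1, p2, k3] as OpenCV has them; the pictures are not rectified), "T" (4x4, takes a point from camera to world coordinates). Camera axes: x right, y down, z forward; pixel columns grow to the right and rows downward; lengths in m; the calibration is good to about 2 mm. A picture is of the moment at which its call begins: read the wrist's pose just before it. calibration takes no time and is no camera call; for the wrist camera it gives the pose at the moment of the call.
- env.finish_job(): hands the job in; it is judged then, once.
The state is a dict: "clock": time; "joint_positions": joint angles; "dq": joint speeds; "joint_efforts": joint torques, N m; "ee_pos": TCP position; "tool_rot": TCP orientation; "wrist_force": force on the tool from outside, world axes, zero at the start; "wrist_torque": the same for the moment, N m; "width": opening from 0.0 (shut) to 1.0 (fully open); "grip_force": force on a finger pad.
Only numpy, scipy, OpenCV 4.12 (cv2) and the standard library are available. Lean on these libraries where they do the work, as an engineer would, in place of code of your own. Each camera call takes 0.05 s, during which the arm holds its last target. There are 200 camera calls.

## Task

The crank of the tablet mill was taken off for washing and lies on the grey mat. Put it back on the mill's splined shaft, feeling gently for the splines without forcing it, until it is fully home; then turn it until its arm lies over the red mark on the mill's rim, let go, and leave the other things where they are.

Things in the scene. Friction and masses are not known exactly. Their poses are not given: they have to be found in the camera images.
- mill: Tablet mill, fixed to the shelf: white round body 94 mm across (foot 112 mm), 85 mm high, purple band; origin at the centre of its underside, z up. On top a dark round collar 44 mm across and 15 mm high; its upper face, 100 mm above the shelf, is the crank's seat, and a brass splined shaft stands on it (both sprung). The red mark is a tongue 14 mm wide on the rim, towards the mill's -x.
- mill_seat (a point): Centre of the seat (collar's upper face) on the mill's axis: the seated crank's origin lies here. Mill's axes. The brass shaft above it is a cross of four square-ended splines: ribs 6 mm wide, 26 mm tip to tip, 20 mm high above the seat, and in the middle a round pilot, 9 mm across, whose cone ends 29 mm above the seat.
- shaft_top (a point): Tip of the shaft's pilot, on the mill's axis 29 mm above the seat; mill's axes, so it does not tell how the shaft is turned. That differs at each start and is to be found by feel: the ribs lie 18 to 72 degrees off the mark's direction (the cross repeats every 90). The shaft turns either way without limit, but stiffly: it stays put below 0.11 N m, then follows the crank, and stays where left.
- mill_park (a point): Point at seat height, 92 mm from the mill's axis beyond the red mark (mill's -x): the crank's knob point lies here when the arm is over the mark.
- crank: Crank, about 160 g, loose, lying right way up on a grey mat 6 mm thick: dark square hub 36 x 36 mm, 36 mm high; origin at the centre of the hub's underside, z up. Along its +x a bright arm (14 mm wide, 4 to 12 mm above the underside). The hub is drilled through with a cross-shaped bore: slots along x and y, 7.6 mm wide, 28 mm tip to tip. It fits in four ways (any will do), with 3.5 degrees of play each side.
- crank_grip (a point): On the hub's axis, 25 mm above its underside: good for gripping across the two flats that face the crank's y and -y (36 mm apart), and for turning it about its own axis. The mill's collar and shaft are sprung: above some 3 N they sink together, 1 mm per 4 N. Pressing with more than 25 N counts as forcing; 3 to 6 N is enough for feeling, 8 N for seating.
- crank_knob (a point): Point on the knob's axis, level with the hub's underside, 92 mm from the crank's origin along its +x. The purple knob, 22 mm across, rises from the arm to 40 mm above the underside; a round foot 16 mm across below it reaches down to the underside's level.
- pill_pot: Purple silicone pill pot, loose, 54 mm across, 42 mm high; origin at the centre of its underside. To be left alone.
- tumbler: Clear acrylic tumbler, loose, 72 mm across, 110 mm high; origin at the centre of its underside. To be left alone.
- spoon_rest: White ceramic spoon rest, loose, a dish 104 mm across and 8 mm high with a handle along its -x to 120 mm; origin under the dish's centre. To be left alone.
- vitamin_jar: Amber jar, loose, 60 mm across, 90 mm high; origin at the centre of its underside. To be left alone.
- drops: Small white bottle, loose, 36 mm across, 75 mm high; origin at the centre of its underside. To be left alone.
Not all that is in view belongs to the job. There is more than one size of the crank; the job needs the smaller. What is shaped like the mill but orange is not meant.

How it is judged:
By the outcome, as a careful person would: the job done as asked, in the order asked, and still so for the second after the job is handed in, with the robot touching nothing.
It also fails if it takes over 61 s, if anything falls off the work surface, if the arm or the gripper's body presses on something with over 40 N, if the wrist force passes 120 N, or if a joint passes its speed limit or range.

## Working session

There is one attempt and no reset: what is moved stays moved. The work goes in short steps, Python scripts to look and compute and a tool call to move; the robot and the scene stay as the last step left them, time stands still between calls to the robot, and variables do not carry over. Pictures are saved under pics/ and viewed, at most 10 in all, crops included, and the job is handed in when it is done.

Besides the shell and the picture viewer there is one more tool, called in YAML: its name, and indented under it one key for each argument. carry_out: Moves the arm, as the interface text tells. Its arguments: {"type":"object","properties":{"steps":{"type":"array"}},"required":["steps"]}

```bash
mkdir -p pics; ls
cat > h.py <<'E'
import numpy as np, cv2
from station import get_obs, cams, env
def K(c,shape=(384,512)):
    f=shape[0]/2/np.tan(np.radians(c["vfov"])/2)
    return np.array([[f,0,c["cx"]],[0,f,c["cy"]],[0,0,1.]])
def ray(c,uv):
    p=cv2.undistortPoints(np.array(uv,float).reshape(-1,1,2),K(c),np.array(c["dist"],float)).reshape(-1,2)
    T=np.array(c["T"]); d=np.c_[p,np.ones(len(p))]@T[:3,:3].T
    return T[:3,3],d
def onplane(c,uv,z):
    o,d=ray(c,uv); return o+d*((z-o[2])/d[:,2])[:,None]
def withdepth(c,uv,dep):
    o,d=ray(c,uv); return o+d*np.array([dep[int(round(v)),int(round(u))] for u,v in np.reshape(uv,(-1,2))])[:,None]
E
python3 - <<'E'
from h import *
a,da=cams.capture("top"); b,db=cams.capture("side")
np.savez("s0.npz",a=a,da=da,b=b,db=db)
for n,i in(("top",a),("side",b)): cv2.imwrite(f"pics/{n}0.png",cv2.resize(i[:,:,::-1],(800,600)))
for n in("top","side"):
    c=cams.calibration(n); print(n,c["vfov"],np.round(np.array(c["T"]),3).tolist())
print(get_obs())
E
```

```text
pics
top 54.3829783784577 [[-0.026, -0.993, 0.115, 0.469], [-1.0, 0.025, -0.007, 0.006], [0.004, -0.115, -0.993, 1.169], [0.0, 0.0, 0.0, 1.0]]
side 45.89583539080933 [[0.937, -0.256, 0.237, 0.266], [-0.349, -0.69, 0.634, -0.798], [0.001, -0.676, -0.737, 1.071], [0.0, 0.0, 0.0, 1.0]]
{'clock': 0.1, 'joint_positions': array([-1.17597910e+00,  2.60602446e-01, -1.39227926e-01,  1.17272711e+00,
        2.49764381e-05,  1.57082448e+00]), 'dq': array([-0.00037254, -0.00162778,  0.00321548, -0.00028776,  0.00094556,
       -0.00035334]), 'joint_efforts': array([-1.17927659e-03, -4.06507230e+01,  2.54527652e+01,  1.01010001e-02,
       -9.17445482e-05, -1.58735565e-05]), 'ee_pos': array([ 0.20171471, -0.48405981,  0.24456105]), 'tool_rot': array([-8.65922677e-04,  9.80580498e-01,  1.96115047e-01, -1.60473372e-04]), 'wrist_force': array([-0.39169025,  0.09838222, -1.04449238]), 'wrist_torque': array([ 0.03581961, -0.04301767, -0.02019777]), 'grip_force': 0.0, 'width': 0.9974883785406367}
```

View pics/top0.png

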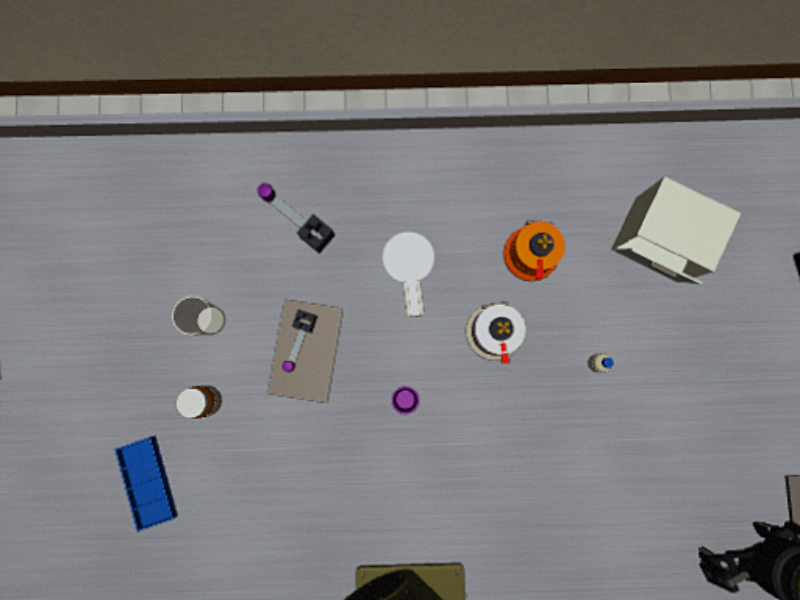

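View pics/side0.png

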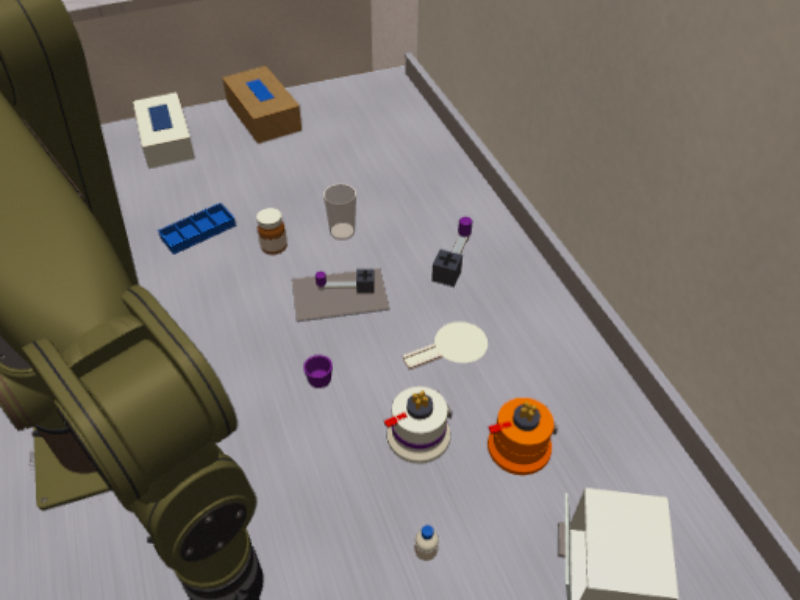

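Top view (800 px scale): the two crank candidates are the small one on the grey mat with its hub at (304,321) and knob at (288,366), and the larger one off the mat with its hub at (316,233) and knob at (265,190). The two mill candidates are white at (500,328) and orange at (540,245). I choose the crank on the mat and the white mill. Next I measure both and check them in one close crop.

```bash
cat > m.py <<'E'
from h import *
s=np.load("s0.npz"); a,b=s["a"],s["b"]
def comp(m,near,r=25):
    n,l,st,ce=cv2.connectedComponentsWithStats(m.astype(np.uint8))
    k=[i for i in range(1,n) if st[i,4]>5 and np.hypot(*(ce[i]-near))<r]
    k=max(k,key=lambda i:st[i,4]); return l==k,ce[k],st[k]
def hsv(i): return [x.astype(int) for x in cv2.split(cv2.cvtColor(i,cv2.COLOR_RGB2HSV))]
q=.64
for n,i,hub,knob,mark,mill in (("top",a,(304,321),(288,366),(505,353),(500,330)),("side",b,(366,280),(321,279),(397,420),(420,404))):
    c=cams.calibration(n); h,sa,v=hsv(i)
    pur=(h>135)&(h<160)&(sa>100)&(v>50)
    red=((h<6)|(h>174))&(sa>150)&(v>120)
    dark=(v<75)&(sa<110)
    gold=(h>10)&(h<28)&(sa>110)&(v>80)
    for nm,m,p,z in(("hub",dark,hub,.042),("knob",pur,knob,.046),("mark",red,mark,.085),("collar",dark,mill,.1),("gold",gold,mill,.12)):
        try:
            mm,ce,st=comp(m,np.array(p)*q,14)
            print(n,nm,np.round(ce,1),st[:5],np.round(onplane(c,[ce],z)[0],4))
        except Exception as e: print(n,nm,e)
T=lambda x,y,w=64:cv2.resize(a[y-w//2:y+w//2,x-w//2:x+w//2,::-1],(390,390),interpolation=cv2.INTER_CUBIC)
S=lambda x,y,w=64:cv2.resize(b[y-w//2:y+w//2,x-w//2:x+w//2,::-1],(390,390),interpolation=cv2.INTER_CUBIC)
im=np.vstack([np.hstack([T(192,218),T(320,212)]),np.hstack([S(225,180),S(268,262)])])
cv2.imwrite("pics/crop1.png",cv2.resize(im,(600,600)))
E
python3 m.py
```

```text
top hub [194.5 205.1] [187 198  16  15 134] [0.568  0.1911 0.042 ]
top knob [183.8 233.9] [181 231   7   7  42] [0.4823 0.2228 0.046 ]
top mark [322.7 228.8] [320 226   6   7  30] [ 0.486  -0.1852  0.085 ]
top collar [318.8 210.4] [313 203  15  15 101] [ 0.5386 -0.174   0.1   ]
top gold [321.9 209.5] [318 206   9   8  45] [ 0.5396 -0.1794  0.12  ]
side hub [233.2 180.3] [228 173  11  15 154] [0.563  0.1726 0.042 ]
side knob [204.8 177.8] [202 174   7   9  52] [0.4805 0.2106 0.046 ]
side mark [252.2 268.2] [246 264  14   9  52] [ 0.494  -0.1863  0.085 ]
side collar [268.4 263.7] [261 260  16   8  78] [ 0.5342 -0.1975  0.1   ]
side gold [268.5 255.3] [264 250  10  12  73] [ 0.5382 -0.1861  0.12  ]
```

View pics/crop1.png

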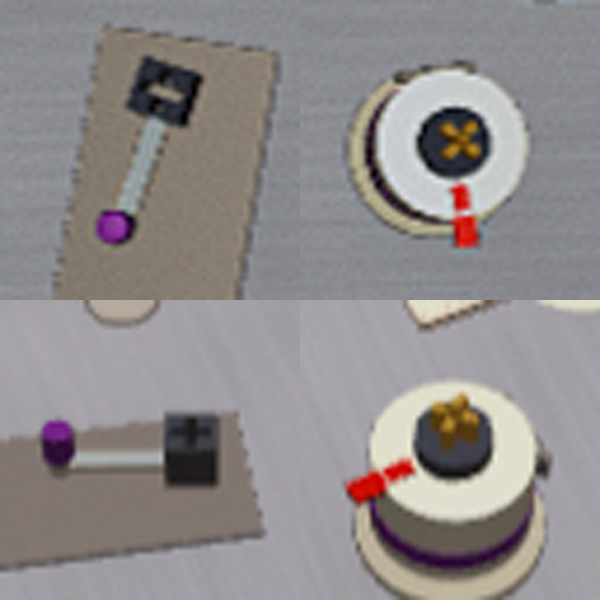

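The crop shows the small crank with its arm running from the hub to the knob at lower left. The white mill has a purple band, a red mark and the gold cross about 45° off the mark. Both choices fit the description. I go over the mill first.

carry_out:
  steps:
    - [1,0.049,-0.021,0,0,0,0]
    - [1,0.049,-0.021,0,0,0,0]
    - [1,0.049,-0.021,0,0,0,0]
    - [1,0.049,-0.021,0,0,0,0]

```text
clock: 0.6
ee_pos: [0.3513, -0.3303, 0.245]
tool_rot: [-0.0, 0.981, 0.196, -0.0]
wrist_force: [1.3, -0.6, -0.2]
width: 1.002
grip_force: 0.0
```

carry_out:
  steps:
    - [1,0.049,-0.021,0,0,0,0]
    - [1,0.049,-0.021,0,0,0,0]
    - [1,0.049,-0.021,0,0,0,0]
    - [1,0.04,-0.017,0,0,0,0]
    - [1,0,0,0,0,0,0]

```text
clock: 1.23
ee_pos: [0.494, -0.1838, 0.2447]
tool_rot: [-0.0, 0.98, 0.198, -0.0]
wrist_force: [0.3, -0.2, -0.4]
width: 1.004
grip_force: 0.0
```

Run:
```python
from h import *
o=get_obs(); c=cams.calibration("wrist"); i,d=cams.capture("wrist")
np.savez("w1.npz",i=i,d=d,T=c["T"]); cv2.imwrite("pics/w1.png",i[:,:,::-1])
print(o["ee_pos"],o["tool_rot"],o["joint_positions"],o["wrist_force"]); print(c)
```

```text
[ 0.49397637 -0.18382644  0.24465431] [-3.00755579e-04  9.80135508e-01  1.98328734e-01 -9.63733099e-05] [-3.56495324e-01  2.64187142e-01 -1.34004428e-01  1.17308600e+00
  4.09105933e-04  2.38579224e+00] [ 0.31962659 -0.23823681 -0.36346304]
{'vfov': 70.60349473306779, 'cx': 251.32154454168457, 'cy': 193.36502121519442, 'dist': array([-0.03695544,  0.        ,  0.        ,  0.        ,  0.        ]), 'T': array([[ 3.89429628e-01, -8.78711932e-01, -2.76061416e-01,
         5.65603628e-01],
       [-9.21056166e-01, -3.71421225e-01, -1.17054742e-01,
        -1.54038926e-01],
       [ 3.22328642e-04,  2.99852654e-01, -9.53985473e-01,
         3.71800562e-01],
       [ 0.00000000e+00,  0.00000000e+00,  0.00000000e+00,
         1.00000000e+00]])}
```

View pics/w1.png

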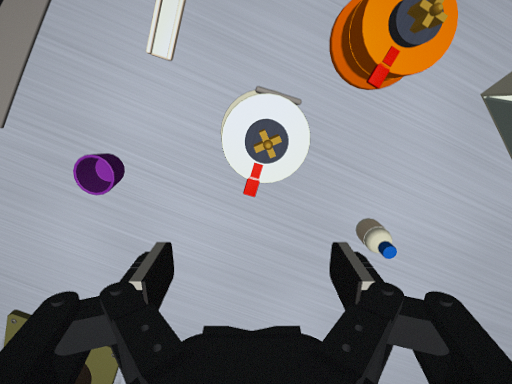

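The wrist picture shows the white mill at (266,138), the cross at (267,145), the red mark at (253,180) and the orange decoy at upper right. I measure the mill from it.

```bash
cat > mm.py <<'E'
from h import *
from scipy import ndimage
def comp(m,near,r):
    n,l,st,ce=cv2.connectedComponentsWithStats(m.astype(np.uint8))
    k=[i for i in range(1,n) if st[i,4]>15 and np.hypot(*(ce[i]-near))<r]
    k=max(k,key=lambda i:st[i,4]); return l==k
def hsv(i): return [x.astype(int) for x in cv2.split(cv2.cvtColor(i,cv2.COLOR_RGB2HSV))]
def pts(c,m,z): v,u=np.nonzero(m); return onplane(c,np.c_[u,v].astype(float),z)
E
python3 - <<'E'
from mm import *
w=np.load("w1.npz"); i,d=w["i"],w["d"]; c=cams.calibration("wrist"); c["T"]=w["T"]
h,s,v=hsv(i)
gold=comp((h>10)&(h<30)&(s>100)&(v>70),(267,145),20)
coll=comp((v<90)&(s<120),(267,140),25)|gold
red=comp(((h<6)|(h>174))&(s>150)&(v>100),(253,180),25)
white=comp((v>190)&(s<40),(266,138),40)
def circ(m,z):
    m=ndimage.binary_fill_holes(m)
    k=max(cv2.findContours(m.astype(np.uint8),0,1)[0],key=cv2.contourArea)
    p=onplane(c,cv2.convexHull(k).reshape(-1,2).astype(float),z)[:,:2]
    (x,y),r=cv2.minEnclosingCircle(p.astype(np.float32)); return np.round([x,y,r*2],4)
print("collar",circ(coll,.1),"white",circ(white|coll|red,.085))
for z in(.115,.12,.125): print("gold bbox c",z,circ(gold,z))
g=pts(c,gold,.12)[:,:2]; ctr=circ(gold,.12)[:2]
dd=g-g.mean(0); r=np.hypot(*dd.T); k=r>.006
th=np.arctan2(dd[k,1],dd[k,0]); print("gold mean",g.mean(0),"rib deg mod90",np.degrees(np.angle(np.mean(np.exp(4j*th))))/4)
R=pts(c,red,.085)[:,:2]; print("red mean",R.mean(0), "depth z", withdepth(c,[[253,190],[255,175],[267,128]],d)[:,2])
e=np.linalg.eigh(np.cov(R.T))[1][:,1]; print("red axis deg",np.degrees(np.arctan2(e[1],e[0])))
C=circ(coll,.1)[:2]; q=R.mean(0)-C; print("mark dir",np.degrees(np.arctan2(q[1],q[0])))
# depth-based collar centre check
P=withdepth(c,[[256,130],[278,132]],d); print(P)
E
```

```text
collar [ 0.5427 -0.1795  0.043 ] white [ 0.5338 -0.1768  0.1111]
gold bbox c 0.115 [ 0.5426 -0.18    0.028 ]
gold bbox c 0.12 [ 0.543  -0.1794  0.0274]
gold bbox c 0.125 [ 0.5435 -0.1789  0.0269]
gold mean [ 0.54303671 -0.17922392] rib deg mod90 -43.11698160134712
red mean [ 0.48893205 -0.18600994] depth z [0.08276128 0.08519528 0.0989303 ]
red axis deg -172.75648727450235
mark dir -173.0965328895994
[[ 0.54859359 -0.16634985  0.09772989]
 [ 0.55533731 -0.1871389   0.09819492]]
```

carry_out:
  steps:
    - [1,0,0,0,0,0,-10.5]
    - [1,0,0,0,0,0,-10.5]
    - [1,0,0,0,0,0,-10.5]
    - [1,0,0,0,0,0,-10.5]
    - [1,0,0,0,0,0,-10.5]

```text
clock: 1.9
ee_pos: [0.491, -0.187, 0.2451]
tool_rot: [-0.0, 0.791, 0.611, -0.0]
wrist_force: [-0.8, 0.9, -0.4]
width: 1.002
grip_force: 0.0
```

carry_out:
  steps:
    - [1,0,0,0,0,0,-10.5]
    - [1,0,0,0,0,0,-10.5]
    - [1,0,0,0,0,0,-10.5]
    - [1,0,0,0,0,0,-10.5]
    - [1,0,0,0,0,0,-10.5]

```text
clock: 2.52
ee_pos: [0.491, -0.187, 0.2451]
tool_rot: [-0.001, 0.44, 0.898, -0.0]
wrist_force: [-1.2, 0.6, 0.9]
width: 1.002
grip_force: 0.0
```

carry_out:
  steps:
    - [1,0,0,0,0,0,-10.5]
    - [1,0,0,0,0,0,-10.5]
    - [1,0,0,0,0,0,-10.5]
    - [1,0.002,0.0535,0,0,0,0]
    - [1,0.002,0.0535,0,0,0,0]

```text
clock: 3.15
ee_pos: [0.5261, -0.0854, 0.2452]
tool_rot: [-0.0, 0.183, 0.983, -0.0]
wrist_force: [1.4, -0.1, -0.4]
width: 0.999
grip_force: 0.0
```

carry_out:
  steps:
    - [1,0.002,0.0535,0,0,0,0]
    - [1,0.002,0.0535,0,0,0,0]
    - [1,0.002,0.0535,0,0,0,0]
    - [1,0.002,0.0535,0,0,0,0]
    - [1,0.002,0.0535,0,0,0,0]

```text
clock: 3.78
ee_pos: [0.6129, 0.1688, 0.2452]
tool_rot: [-0.0, 0.182, 0.983, -0.0]
wrist_force: [1.3, 0.5, 1.0]
width: 1.001
grip_force: 0.0
```

carry_out:
  steps:
    - [1,0,0,0,0,0,0]
    - [1,0,0,0,0,0,0]

```text
clock: 4.03
ee_pos: [0.6122, 0.1675, 0.2448]
tool_rot: [-0.001, 0.182, 0.983, -0.001]
wrist_force: [0.5, -1.6, 0.7]
width: 0.999
grip_force: 0.0
```

Run:
```python
from h import *
o=get_obs(); c=cams.calibration("wrist"); i,d=cams.capture("wrist")
np.savez("w2.npz",i=i,d=d,T=c["T"]); cv2.imwrite("pics/w2.png",i[:,:,::-1])
print(o["ee_pos"],o["tool_rot"],o["joint_positions"],o["wrist_force"])
```

```text
[0.61224395 0.16751078 0.24483698] [-6.29126376e-04  1.81681579e-01  9.83356925e-01 -7.52002390e-04] [ 2.67454863e-01  4.54300710e-01  1.55365826e-01  1.27364875e+00
 -8.06709684e-04  6.32848203e-01] [ 0.53585124 -1.55110316  0.68213804]
```

View pics/w2.png

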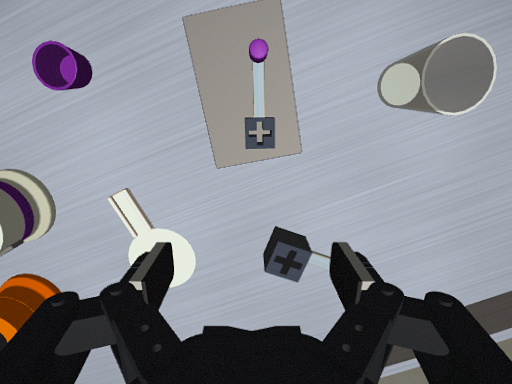

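The small crank on the mat has its hub at (260,132) and knob at (258,50). The large crank lies near the fingers at (287,253).

Run:
```python
from mm import *
w=np.load("w2.npz"); i,d=w["i"],w["d"]; c=cams.calibration("wrist"); c["T"]=w["T"]
h,s,v=hsv(i)
# bore cross: lighter mat seen inside the hub; hub dark
hub=comp((v<95)&(s<130),(260,132),12); full=ndimage.binary_fill_holes(hub); hole=full&~hub
from numpy import *
rc=cv2.minAreaRect(onplane(c,argwhere(full)[:,::-1].astype(float),.042)[:,:2].astype(float32)); print("hub rect z.042",rc)
P=pts(c,hole,.042)[:,:2]; print("hole mean",P.mean(0),len(P))
Q=pts(c,hub,.042)[:,:2]; 
dd=P-P.mean(0); k=hypot(*dd.T)>.007; th=arctan2(dd[k,1],dd[k,0]); print("bore mod90",degrees(angle(mean(exp(4j*th))))/4)
arm=comp((v>140)&(s<60)&(h>70)&(h<130),(259,85),20) if 1 else 0
A=pts(c,arm,.018)[:,:2]; e=linalg.eigh(cov(A.T))[1][:,1]; print("arm axis",degrees(arctan2(e[1],e[0]))%180,A.mean(0),len(A))
kn=comp((h>135)&(h<160)&(s>100)&(v>60),(258,50),15); 
rk=cv2.minEnclosingCircle(pts(c,kn,.046)[:,:2].astype(float32)); print("knob",rk, pts(c,kn,.046).mean(0))
print("hub top z",withdepth(c,[[249,121],[250,142],[271,143]],d)[:,2])
```

```text
Traceback (most recent call last):
  File "h.py", line 11, in onplane
    o,d=ray(c,uv); return o+d*((z-o[2])/d[:,2])[:,None]
        ~~~^^^^^^
  File "h.py", line 7, in ray
    p=cv2.undistortPoints(np.array(uv,float).reshape(-1,1,2),K(c),np.array(c["dist"],float)).reshape(-1,2)
      ~~~~~~~~~~~~~~~~~~~^^^^^^^^^^^^^^^^^^^^^^^^^^^^^^^^^^^^^^^^^^^^^^^^^^^^^^^^^^^^^^^^^^^
cv2.error: OpenCV(4.12.0) /io/opencv/modules/calib3d/src/undistort.dispatch.cpp:347: error: (-215:Assertion failed) CV_IS_MAT(_src) && CV_IS_MAT(_dst) && (_src->rows == 1 || _src->cols == 1) && (_dst->rows == 1 || _dst->cols == 1) && _src->cols + _src->rows - 1 == _dst->rows + _dst->cols - 1 && (CV_MAT_TYPE(_src->type) == CV_32FC2 || CV_MAT_TYPE(_src->type) == CV_64FC2) && (CV_MAT_TYPE(_dst->type) == CV_32FC2 || CV_MAT_TYPE(_dst->type) == CV_64FC2) in function 'cvUndistortPointsInternal'
```

```bash
sed -i 's/np.array(uv,float).reshape/np.ascontiguousarray(uv,dtype=float).reshape/' h.py
python3 - <<'E'
from mm import *
w=np.load("w2.npz"); i,d=w["i"],w["d"]; c=cams.calibration("wrist"); c["T"]=w["T"]
h,s,v=hsv(i)
hub=comp((v<95)&(s<130),(260,132),12); full=ndimage.binary_fill_holes(hub); hole=full&~hub
from numpy import *
rc=cv2.minAreaRect(onplane(c,argwhere(full)[:,::-1],.042)[:,:2].astype(float32)); print("hub rect z.042",rc)
P=pts(c,hole,.042)[:,:2]; print("hole mean",P.mean(0),len(P))
dd=P-P.mean(0); k=hypot(*dd.T)>.007; th=arctan2(dd[k,1],dd[k,0]); print("bore mod90",degrees(angle(mean(exp(4j*th))))/4)
kn=comp((h>135)&(h<160)&(s>100)&(v>60),(258,50),15); print("knob", pts(c,kn,.046).mean(0))
print("px",h[85,259],s[85,259],v[85,259])
arm=comp((v>140)&(s<60)&(h>70)&(h<130),(259,85),20)
A=pts(c,arm,.018)[:,:2]; e=linalg.eigh(cov(A.T))[1][:,1]; print("arm axis",degrees(arctan2(e[1],e[0]))%180,A.mean(0),len(A))
print("hub top z",withdepth(c,[[249,121],[250,142],[271,143]],d)[:,2])
E
```

```text
Traceback (most recent call last):
  File "h.py", line 11, in onplane
    o,d=ray(c,uv); return o+d*((z-o[2])/d[:,2])[:,None]
        ~~~^^^^^^
  File "h.py", line 7, in ray
    p=cv2.undistortPoints(np.ascontiguousarray(uv,dtype=float).reshape(-1,1,2),K(c),np.array(c["dist"],float)).reshape(-1,2)
      ~~~~~~~~~~~~~~~~~~~^^^^^^^^^^^^^^^^^^^^^^^^^^^^^^^^^^^^^^^^^^^^^^^^^^^^^^^^^^^^^^^^^^^^^^^^^^^^^^^^^^^^^
cv2.error: OpenCV(4.12.0) /io/opencv/modules/calib3d/src/undistort.dispatch.cpp:347: error: (-215:Assertion failed) CV_IS_MAT(_src) && CV_IS_MAT(_dst) && (_src->rows == 1 || _src->cols == 1) && (_dst->rows == 1 || _dst->cols == 1) && _src->cols + _src->rows - 1 == _dst->rows + _dst->cols - 1 && (CV_MAT_TYPE(_src->type) == CV_32FC2 || CV_MAT_TYPE(_src->type) == CV_64FC2) && (CV_MAT_TYPE(_dst->type) == CV_32FC2 || CV_MAT_TYPE(_dst->type) == CV_64FC2) in function 'cvUndistortPointsInternal'
```

Run:
```python
from numpy import *
from mm import *
w=np.load("w2.npz"); i,d=w["i"],w["d"]; c=cams.calibration("wrist"); c["T"]=w["T"]
h,s,v=hsv(i)
hub=comp((v<95)&(s<130),(260,132),12); sol=ndimage.binary_fill_holes(hub); hole=sol&~hub
rc=cv2.minAreaRect(pts(c,sol,.042)[:,:2].astype(float32)); print("hub rect z.042",rc)
P=pts(c,hole,.042)[:,:2]; print("hole mean",P.mean(0),len(P))
dd=P-P.mean(0); k=hypot(*dd.T)>.007; th=arctan2(dd[k,1],dd[k,0]); print("bore mod90",degrees(angle(mean(exp(4j*th))))/4)
kn=comp((h>135)&(h<160)&(s>100)&(v>60),(258,50),15); print("knob", pts(c,kn,.046).mean(0))
print("px",h[85,259],s[85,259],v[85,259])
arm=comp((v>140)&(s<60)&(h>70)&(h<130),(259,85),20)
A=pts(c,arm,.018)[:,:2]; e=linalg.eigh(cov(A.T))[1][:,1]; print("arm axis",degrees(arctan2(e[1],e[0]))%180,A.mean(0),len(A))
print("hub top z",withdepth(c,[[249,121],[250,142],[271,143]],d)[:,2])
```

```text
hub rect z.042 ((0.570783793926239, 0.19306321442127228), (0.03334532305598259, 0.0361516959965229), 70.39813995361328)
hole mean [0.56897501 0.1934797 ] 186
bore mod90 -20.782991387450558
knob [0.48565675 0.22364017 0.046     ]
px 98 32 207
arm axis 160.76737075099354 [0.5236513  0.21056769] 518
hub top z [0.04027698 0.04066585 0.04157967]
```

carry_out:
  steps:
    - [1,0.048,0.009,0,0,0,-1.2]
    - [1,0,0,0.05,0,0,0]
    - [1,0,0,0.05,0,0,0]
    - [1,0,0,0.05,0,0,0]
    - [1,0,0,0,0,0,0]

```text
clock: 4.7
ee_pos: [0.5671, 0.1914, 0.0919]
tool_rot: [-0.004, 0.172, 0.985, -0.002]
wrist_force: [-0.4, -0.6, 0.4]
width: 1.0
grip_force: 0.0
```

Run:
```python
from h import *
o=get_obs(); c=cams.calibration("wrist"); i,d=cams.capture("wrist")
np.savez("w3.npz",i=i,d=d,T=c["T"]); cv2.imwrite("pics/w3.png",i[:,:,::-1])
print(o["ee_pos"],o["tool_rot"],o["wrist_force"])
```

```text
[0.56709212 0.19135127 0.09189923] [-0.00417406  0.17206125  0.9850744  -0.00243607] [-0.43109492 -0.57894577  0.38715671]
```

View pics/w3.png

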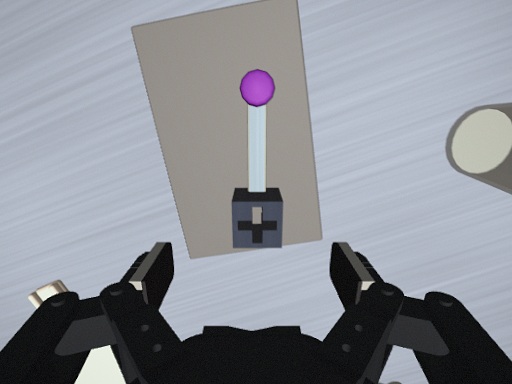

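The hub sits between the fingers at (257,225) with the arm straight up the picture. I refine the measurement from here.

Run:
```python
from numpy import *
from mm import *
w=np.load("w3.npz"); i,d=w["i"],w["d"]; c=cams.calibration("wrist"); c["T"]=w["T"]
h,s,v=hsv(i)
o=get_obs(); print(o["ee_pos"],o["tool_rot"])
arm=comp((v>140)&(s<60)&(h>70)&(h<130),(257,150),20)
A=pts(c,arm,.018)[:,:2]; e=linalg.eigh(cov(A.T))[1][:,1]; print("arm axis",degrees(arctan2(e[1],e[0]))%180,A.mean(0),len(A))
kn=comp((h>135)&(h<160)&(s>100)&(v>60),(258,88),15); print("knob", pts(c,kn,.046).mean(0))
print("hub top corners+bore centre",onplane(c,[[232,201],[282,201],[281,247],[233,247],[257,226]],.042)[:,:2])
```

```text
[0.5695848  0.19241391 0.09469507] [-0.00174305  0.17194205  0.98510497 -0.00104927]
arm axis 69.55720456649047 [0.53976673 0.2037795 ] 114055
knob [0.48532331 0.22426253 0.046     ]
hub top corners+bore centre [[0.54868937 0.18374116]
 [0.56031219 0.21629803]
 [0.59385128 0.20474813]
 [0.58209192 0.17169698]
 [0.57221824 0.19378224]]
```

carry_out:
  steps:
    - [1,-0.001,0.002,0.04,0,0,-0.3]
    - [1,0,0,0.0285,0,0,0]
    - [1,0,0,0,0,0,0]
    - [-1,0,0,0,0,0,0]
    - [-1,0,0,0,0,0,0]

```text
clock: 5.38
ee_pos: [0.5746, 0.1965, 0.0292]
tool_rot: [0.002, 0.168, 0.986, 0.001]
wrist_force: [-0.2, 0.8, 0.8]
width: 0.604
grip_force: 0.0
```

carry_out:
  steps:
    - [-1,0,0,0,0,0,0]
    - [-1,0,0,0,0,0,0]
    - [-1,0,0,0,0,0,0]

```text
clock: 5.75
ee_pos: [0.5741, 0.1962, 0.0287]
tool_rot: [0.002, 0.168, 0.986, 0.0]
wrist_force: [0.2, -1.1, 6.6]
width: 0.415
grip_force: 61.1
```

carry_out:
  steps:
    - [-1,0,0,-0.03,0,0,0]
    - [-1,0,0,-0.06,0,0,0]
    - [-1,0,0,-0.06,0,0,0]
    - [-1,0,0,-0.01,0,0,0]

```text
clock: 6.25
ee_pos: [0.5756, 0.1971, 0.1923]
tool_rot: [0.004, 0.168, 0.986, 0.002]
wrist_force: [0.4, 0.1, -0.7]
width: 0.409
grip_force: 60.4
```

carry_out:
  steps:
    - [-1,-0.0136,-0.052,0,0,0,0]
    - [-1,-0.0136,-0.052,0,0,0,0]
    - [-1,-0.0136,-0.052,0,0,0,0]
    - [-1,-0.0136,-0.052,0,0,0,0]
    - [-1,-0.0136,-0.052,0,0,0,0]

```text
clock: 6.88
ee_pos: [0.5494, -0.0732, 0.1856]
tool_rot: [-0.001, 0.168, 0.986, 0.0]
wrist_force: [1.0, -0.9, -1.6]
width: 0.409
grip_force: 60.5
```

carry_out:
  steps:
    - [-1,-0.0136,-0.052,0,0,0,0]
    - [-1,-0.0136,-0.052,0,0,0,0]
    - [-1,0,0,0,0,0,-9.4]
    - [-1,0,0,0,0,0,-9.4]
    - [-1,0,0,0,0,0,-9.4]

```text
clock: 7.5
ee_pos: [0.5407, -0.1789, 0.1854]
tool_rot: [-0.001, -0.079, 0.997, 0.001]
wrist_force: [-0.0, 0.4, -1.6]
width: 0.409
grip_force: 60.5
```

carry_out:
  steps:
    - [-1,0,0,0,0,0,-9.4]
    - [-1,0,0,0,0,0,-9.4]
    - [-1,0,0,0,0,0,-9.4]
    - [-1,0,0,0,0,0,-9.4]
    - [-1,0,0,0,0,0,0]

```text
clock: 8.12
ee_pos: [0.5409, -0.1785, 0.1856]
tool_rot: [-0.001, -0.393, 0.919, 0.001]
wrist_force: [0.1, 0.9, -1.2]
width: 0.412
grip_force: 60.5
```

carry_out:
  steps:
    - [-1,0,0,0,0,0,0]
    - [-1,0,0,0,0,0,0]

```text
clock: 8.38
ee_pos: [0.5416, -0.1788, 0.1865]
tool_rot: [-0.0, -0.394, 0.919, 0.0]
wrist_force: [0.5, 0.5, -1.5]
width: 0.412
grip_force: 60.5
```

Run:
```python
from h import *
o=get_obs(); c=cams.calibration("wrist"); i,d=cams.capture("wrist")
np.savez("w4.npz",i=i,d=d,T=c["T"]); cv2.imwrite("pics/w4.png",i[:,:,::-1])
print(o["ee_pos"],o["tool_rot"],o["wrist_force"],o["wrist_torque"],o["width"],o["joint_positions"])
```

```text
[ 0.54162183 -0.17882931  0.18654115] [-1.54924763e-04 -3.93544018e-01  9.19305743e-01  1.80269450e-04] [ 0.47108642  0.50750091 -1.50584407] [ 0.00634479  0.00339867 -0.00053826] 0.41161424470292446 [-3.18939225e-01  3.67182096e-01 -1.38083871e-01  1.06600127e+00
  6.51337641e-05 -1.12790632e+00]
```

View pics/w4.png

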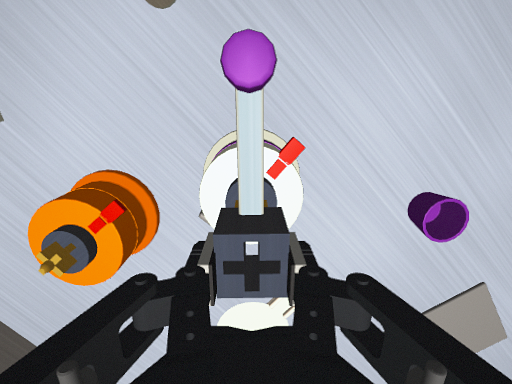

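The crank hangs in the jaws with the hub at (252,265) and the arm up to the knob at (248,60). The red mark is at (287,157). I measure the crank's offset in the hand.

Run:
```python
from numpy import *
from mm import *
w=np.load("w4.npz"); i,d=w["i"],w["d"]; c=cams.calibration("wrist"); c["T"]=w["T"]
h,s,v=hsv(i); tcp=array([.54162,-.17883,.18654]); yaw=radians(226.35)
X=array([cos(yaw),sin(yaw)]); Y=array([sin(yaw),-cos(yaw)])
tf=lambda p:(p[:,:2]-tcp[:2])@array([X,Y]).T
bz=tcp[2]-.0227
m=(v>130)&(s<60)&(h>70)&(h<130); m[:100]=0; m[205:]=0; m[:,:232]=0; m[:,268:]=0
rows=arange(105,140); mid=[[mean(nonzero(m[r])[0]),r] for r in rows]
A=tf(onplane(c,mid,bz+.012)); f=polyfit(A[:,0],A[:,1],1); print("arm in tool: slope deg",degrees(arctan(f[0])),"y at x=0",f[1])
# same by depth
kn=comp((h>135)&(h<160)&(s>100)&(v>50),(248,60),25); kd=d[kn]; print("knob depth pts")
vv,uu=nonzero(kn); P=withdepth(c,c_[uu,vv].astype(float),d); top=P[P[:,2]>P[:,2].max()-.004]; print("knob top z",top[:,2].mean(),"tool",tf(top).mean(0))
dark=(v<62)&(s<200); sub=zeros_like(dark); sub[250:290,222:282]=dark[250:290,222:282]
print("depth hub top", withdepth(c,[[228,285],[275,285],[226,262],[278,262]],d)[:,2])
ed=[[215,238],[289,238],[285,297],[218,297],[252,269]]
print("hub top corners tool",tf(onplane(c,ed,bz+.036)))
red=comp(((h<6)|(h>174))&(s>150)&(v>100),(287,157),20); R=pts(c,red,.085)[:,:2]; e=linalg.eigh(cov(R.T))[1][:,1]; print("red axis",degrees(arctan2(e[1],e[0])),R.mean(0))
```

```text
arm in tool: slope deg -0.9196589044125388 y at x=0 -0.0005575247183323772
knob depth pts
knob top z 0.31370114162873525 tool [ 0.07602513 -0.00069061]
depth hub top [0.19838755 0.19781133 0.18699221 0.18775887]
hub top corners tool [[ 0.01850863 -0.01759467]
 [ 0.01853927  0.01681107]
 [-0.01440935  0.01627524]
 [-0.0144445  -0.01746572]
 [ 0.00191381 -0.00036684]]
red axis -173.9498170952699 [ 0.48894951 -0.18668641]
```

carry_out:
  steps:
    - [-1,-0.0023,-0.0014,0.02,0,0,-0.3]
    - [-1,0,0,0.01,0,0,0]
    - [-1,0,0,0,0,0,0]
    - [-1,0,0,0,0,0,0]

```text
clock: 8.93
ee_pos: [0.5446, -0.1783, 0.1572]
tool_rot: [0.0, -0.396, 0.918, -0.0]
wrist_force: [1.0, 0.4, -2.5]
width: 0.411
grip_force: 60.7
```

carry_out:
  steps:
    - [-1,0,0,0.003,0,0,0]
    - [-1,0,0,0.002,0,0,0]
    - [-1,0,0,0.002,0,0,0]
    - [-1,0,0,0,0,0,0]

```text
clock: 9.43
ee_pos: [0.5442, -0.1782, 0.1496]
tool_rot: [-0.0, -0.397, 0.918, 0.0]
wrist_force: [0.4, 0.1, -1.8]
width: 0.414
grip_force: 60.7
```

carry_out:
  steps:
    - [-1,0,0,0.002,0,0,0]
    - [-1,0,0,0.002,0,0,0]
    - [-1,0,0,0.001,0,0,0]
    - [-1,0,0,0,0,0,0]

```text
clock: 9.93
ee_pos: [0.5443, -0.1782, 0.1447]
tool_rot: [-0.0, -0.397, 0.918, 0.0]
wrist_force: [-0.3, 1.0, -2.1]
width: 0.413
grip_force: 60.7
```

carry_out:
  steps:
    - [-1,0,0,0.001,0,0,0]
    - [-1,0,0,0.001,0,0,0]
    - [-1,0,0,0,0,0,0]

```text
clock: 10.3
ee_pos: [0.5444, -0.1782, 0.1428]
tool_rot: [0.0, -0.397, 0.918, -0.0]
wrist_force: [-0.3, -0.4, -2.0]
width: 0.407
grip_force: 60.7
```

carry_out:
  steps:
    - [-1,0,0,0.001,0,0,0]
    - [-1,0,0,0.001,0,0,0]
    - [-1,0,0,0,0,0,0]

```text
clock: 10.68
ee_pos: [0.5442, -0.178, 0.141]
tool_rot: [0.0, -0.397, 0.918, 0.0]
wrist_force: [-0.3, 1.0, -1.3]
width: 0.413
grip_force: 60.8
```

carry_out:
  steps:
    - [-1,0,0,0.001,0,0,0]
    - [-1,0,0,0,0,0,0]

```text
clock: 10.92
ee_pos: [0.544, -0.178, 0.1392]
tool_rot: [-0.0, -0.397, 0.918, 0.0]
wrist_force: [-0.3, -0.1, -1.8]
width: 0.414
grip_force: 60.7
```

No force below the spline tops, so the crank has entered the splines. I carry on gently.

carry_out:
  steps:
    - [-1,0,0,0.002,0,0,0]
    - [-1,0,0,0.002,0,0,0]
    - [-1,0,0,0.002,0,0,0]
    - [-1,0,0,0,0,0,0]

```text
clock: 11.42
ee_pos: [0.544, -0.178, 0.1333]
tool_rot: [-0.0, -0.397, 0.918, 0.0]
wrist_force: [-1.2, 1.6, -3.0]
width: 0.412
grip_force: 60.6
```

carry_out:
  steps:
    - [-1,0,0,0.002,0,0,0]
    - [-1,0,0,0.002,0,0,0]
    - [-1,0,0,0.002,0,0,0]
    - [-1,0,0,0,0,0,0]

```text
clock: 11.92
ee_pos: [0.5441, -0.178, 0.1274]
tool_rot: [-0.0, -0.397, 0.918, 0.0]
wrist_force: [-2.5, 2.8, -2.9]
width: 0.411
grip_force: 60.7
```

carry_out:
  steps:
    - [-1,0,0.0005,0.002,0,0,0]
    - [-1,0,0,0.001,0,0,0]
    - [-1,0,0,0.001,0,0,0]
    - [-1,0,0,0,0,0,0]

```text
clock: 12.42
ee_pos: [0.5441, -0.1779, 0.1237]
tool_rot: [0.0, -0.397, 0.918, -0.0]
wrist_force: [-1.8, 1.4, -1.6]
width: 0.408
grip_force: 60.8
```

carry_out:
  steps:
    - [-1,0,0,0.0005,0,0,0]
    - [-1,0,0,0.0005,0,0,0]
    - [-1,0,0,0,0,0,0]

```text
clock: 12.8
ee_pos: [0.5441, -0.1779, 0.1228]
tool_rot: [0.0, -0.397, 0.918, -0.0]
wrist_force: [-2.1, 1.3, -0.7]
width: 0.415
grip_force: 60.9
```

Contact is near. I press toward 8 N.

carry_out:
  steps:
    - [-1,0,0,0.0005,0,0,0]
    - [-1,0,0,0.0005,0,0,0]
    - [-1,0,0,0,0,0,0]

```text
clock: 13.18
ee_pos: [0.5441, -0.1779, 0.1221]
tool_rot: [0.0, -0.396, 0.918, -0.0]
wrist_force: [-3.6, 1.8, 2.8]
width: 0.413
grip_force: 61.3
```

carry_out:
  steps:
    - [-1,0,0,0.0005,0,0,0]
    - [-1,0,0,0.0005,0,0,0]
    - [-1,0,0,0,0,0,0]

```text
clock: 13.55
ee_pos: [0.5441, -0.1779, 0.1213]
tool_rot: [0.0, -0.397, 0.918, -0.0]
wrist_force: [-3.8, 2.3, 6.1]
width: 0.41
grip_force: 61.7
```

carry_out:
  steps:
    - [-1,0,0,0,0,0,5]
    - [-1,0,-0.0003,0,0,0,9]
    - [-1,0,0,0,0,0,0]

```text
clock: 13.92
ee_pos: [0.544, -0.1782, 0.1213]
tool_rot: [-0.0, -0.281, 0.96, -0.0]
wrist_force: [-4.4, 2.5, 6.4]
width: 0.411
grip_force: 61.7
```

carry_out:
  steps:
    - [-1,0,-0.0003,0,0,0,9]
    - [-1,0,-0.0003,0,0,0,9]
    - [-1,0,-0.0003,0,0,0,8]
    - [-1,0,0,0,0,0,0]
    - [-1,0,0,0,0,0,0]

```text
clock: 14.55
ee_pos: [0.5445, -0.1794, 0.1214]
tool_rot: [0.0, -0.059, 0.998, -0.001]
wrist_force: [-3.4, 1.4, 6.6]
width: 0.415
grip_force: 61.7
```

Run:
```python
from h import *
o=get_obs(); c=cams.calibration("wrist"); i,d=cams.capture("wrist")
np.savez("w5.npz",i=i,d=d,T=c["T"]); cv2.imwrite("pics/w5.png",i[:,:,::-1])
print(o["ee_pos"],o["tool_rot"],o["wrist_force"],o["wrist_torque"])
```

```text
[ 0.5444557  -0.17935059  0.12136758] [ 3.08771937e-05 -5.85321404e-02  9.98285382e-01 -5.33205699e-04] [-3.35777069  1.39778347  6.57311012] [ 0.36501795  0.81406987 -0.07530299]
```

View pics/w5.png

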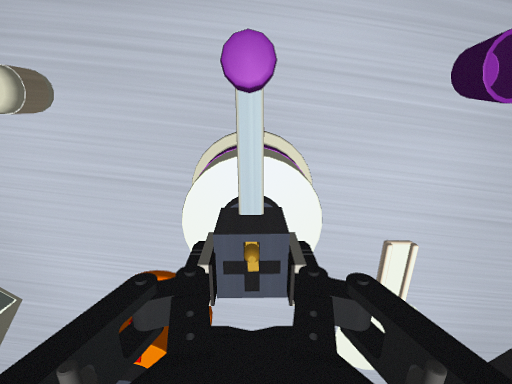

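The arm now covers the red mark (under (249,150)), and the tool yaw of 186.7° matches the mark's direction. I relax the pressure and release.

carry_out:
  steps:
    - [-1,0.0004,0,-0.001,0,0,0]
    - [-1,0,0,0,0,0,0]
    - [0.2,0,0,0,0,0,0]
    - [0.6,0,0,0,0,0,0]
    - [0.6,0,0,0,0,0,0]

```text
clock: 15.22
ee_pos: [0.5445, -0.1791, 0.1216]
tool_rot: [0.0, -0.059, 0.998, -0.0]
wrist_force: [-0.0, 0.0, -0.6]
width: 0.803
grip_force: 0.0
```

carry_out:
  steps:
    - [0.6,0,0,0,0,0,0]
    - [0.6,0,0,-0.03,0,0,0]
    - [0.6,0,0,-0.05,0,0,0]
    - [0.6,-0.05,0,-0.03,0,0,0]
    - [0.6,0,0,0,0,0,0]

```text
clock: 15.85
ee_pos: [0.599, -0.1735, 0.2349]
tool_rot: [0.005, -0.059, 0.998, -0.001]
wrist_force: [0.0, 0.2, -0.7]
width: 0.802
grip_force: 0.0
```

carry_out:
  steps:
    - [0.6,0,0,0,0,0,0]
    - [0.6,0,0,0,0,0,0]

```text
clock: 16.1
ee_pos: [0.5922, -0.1729, 0.2305]
tool_rot: [-0.002, -0.058, 0.998, 0.0]
wrist_force: [0.5, -0.4, 0.6]
width: 0.802
grip_force: 0.0
```

Run:
```python
from h import *
o=get_obs(); c=cams.calibration("wrist"); i,d=cams.capture("wrist")
np.savez("w6.npz",i=i,d=d,T=c["T"]); cv2.imwrite("pics/w6.png",i[:,:,::-1])
print(o["ee_pos"],o["tool_rot"],o["wrist_force"])
```

```text
[ 0.59217244 -0.1729155   0.23047323] [-1.57221310e-03 -5.84679231e-02  9.98287928e-01  4.92106460e-04] [ 0.46930671 -0.39337727  0.59662998]
```

View pics/w6.png

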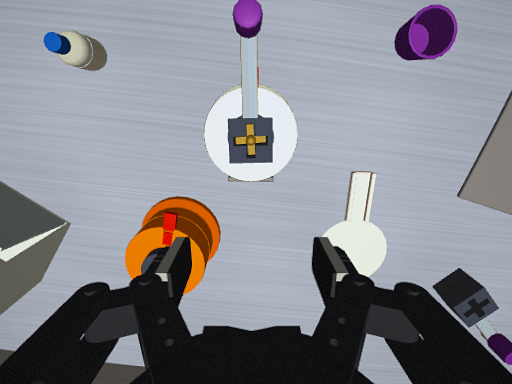

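The crank is seated with the arm over the mark. A thin red sliver shows at (257,75), so I check the angle and height numerically.

Run:
```python
from numpy import *
from mm import *
w=np.load("w6.npz"); i,d=w["i"],w["d"]; c=cams.calibration("wrist"); c["T"]=w["T"]
h,s,v=hsv(i)
m=(v>120)&(s<70)&(h>70)&(h<130); m[:,:238]=0; m[:,262:]=0
mid=[]
for r in range(40,80):
    # between edges of the bright arm, stop at gaps
    x=nonzero(m[r])[0]; x=x[abs(x-250)<10]
    if len(x)>8: mid.append([x.mean(),r])
A=onplane(c,mid,.112)[:,:2]; 
f=polyfit(A[:,0],A[:,1],1); print(len(A),"arm dir",180+degrees(arctan(f[0])),"mean",A.mean(0))
gold=comp((h>10)&(h<30)&(s>100)&(v>70),(250,141),12); g=pts(c,gold,.12)[:,:2]; print("gold centre z.12",g.mean(0))
C=array([.5428,-.1795])
kn=comp((h>135)&(h<160)&(s>100)&(v>50),(248,18),25); vv,uu=nonzero(kn)
sel=vv<kn.nonzero()[0].min()+28
P=onplane(c,c_[uu,vv][sel].astype(float),.14)[:,:2]
for nm,q in(("arm",A.mean(0)),("knob",P.mean(0))):
    for cc in(C,g.mean(0)): z=q-cc; print(nm,degrees(arctan2(z[1],z[0]))%360,hypot(*z))
hub=comp((v<95)&(s<130),(250,155),25); vv,uu=nonzero(hub); Z=withdepth(c,c_[uu,vv].astype(float),d)[:,2]; print("hub top z pctl",percentile(Z,[25,50,75,95]))
rc=cv2.minAreaRect(pts(c,hub,.136)[:,:2].astype(float32)); print("hub",rc)
red=((h<6)|(h>174))&(s>120)&(v>90); red[:,:235]=0; red[:,270:]=0; red[:,:][100:]=0; print("red px",red.sum()); R=pts(c,red,.085)[:,:2]; print(R.min(0),R.max(0))
```

```text
40 arm dir 185.493729128481 mean [ 0.47807904 -0.18764821]
gold centre z.12 [ 0.54207268 -0.18001504]
arm 187.17564413012042 0.06523186249292086
arm 186.80211254470717 0.06444727066342067
knob 188.1347640916692 0.09069502890314586
knob 187.875419971911 0.08990306568274158
hub top z pctl [0.13411912 0.13474727 0.13528931 0.13607514]
hub ((0.5403416156768799, -0.18025679886341095), (0.03695391118526459, 0.03563687205314636), 8.186854362487793)
red px 4
[ 0.4792829  -0.18105355] [ 0.48271269 -0.180629  ]
```

The hub top reads 0.135–0.136 m, so the crank is fully home, and the arm lies within about 1° of the mark. I hand in the job.

```bash
python3 -c "
from station import env; print(env.finish_job())"
```

```text
the job is handed in; nothing more can be done
None
```

The smaller crank is fully home on the white mill's shaft with its arm over the red mark (within about 1° by the wrist camera). I let go of it, left the other things alone, and handed the job in at about 16 s.

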